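# Press a badge with the guarded pedal of a bench press

## Task

Press the badge that lies in the bench press: push the die tray, the one with the upright knob, all the way in under the press head, then press the guarded spring pedal right down to its stop, hold it down for about a second and let it come back up. Then draw the tray all the way back out to its front stop and let go of it. Never work the pedal unless the tray is fully in, and leave the other things on the bench where they stand.

Things in the scene. Friction and masses are not known exactly. Their poses are not given: they have to be found in the camera images.
- press: Grey badge press fixed at the left or right. Origin on the bench, on the guide's centre line; x runs along the guide away from the robot, to the head. Bed x -100 to 200 mm, 110 wide, 20 high; rails at y = ±48, tops 38 high. Portal over the bed at x 122 to 178, 180 wide: beam z 110 to 160, round head up to 247; its ram (x = 150) comes down as the pedal is pressed.
- tray (a joint): Slide of the aluminium die tray (150 x 80 mm) along the press x axis, in m: 0 = drawn fully out to the front stop (towards the robot), 0.11 = fully in, die under the ram. It starts part way, stays where it is left and takes about 3 N to slide.
- tray_knob (a point): Grip point on the axis of the tray's upright black round knob (28 mm diameter, 50 mm high), 14 mm below its top; the point is 70 mm above the bench, the tray's upper side 34 mm. It is at press x = -65 mm + the slide value, y = 0; axes as the press.
- tray_die (a point): Middle of the top of the round steel die (68 mm diameter, 26 mm high) on the tray, 105 mm ahead of the knob; 60 mm above the bench.
- pedal_unit: Guarded pedal fixed on the other side. Origin on the bench; x points from the robot into the guard. Base 170x160x8 mm. Cheeks at y = ±70 (134 apart inside, x -38 to 92, 154 high) carry a roof of 8 mm rods across y, 21 mm gaps, z 146 to 154, first rod x -38 to -30. The tread juts out only 4 to 8 mm before the roof: a tool held upright strikes the roof; tilt it, fingers pointing down and inwards.
- pedal (a joint): Hinge of the pedal, rad: 0 = up (sprung), 0.22 = down on its stop. The hinge line lies across y at x = 65, z = 30 mm of pedal_unit. About 6 N at the front edge starts it and 12 N holds it down.
- pedal_edge (a point): Middle of the upper front edge of the aluminium tread plate (113 x 104 x 8 mm, the front edge towards the robot is the high one). Up: at x = -42, z = 58 mm of pedal_unit; down: x = -46, z = 34 mm. The tread slopes down from it to the hinge, 111 mm behind. Its axes turn with the pedal.
- round_die: Bystander: loose spare round aluminium die, 66 mm diameter, 46 mm high, between press and pedal; origin at its underside.
- bottle: Bystander: drinks bottle with a yellow cap, 64 mm diameter, 190 mm high, at the left; origin at its underside.
- pin_tin: Bystander: round steel tin with a dark lid, 88 mm diameter, 52 mm high, at the right; origin at its underside.

How it is judged:
By the outcome, as a careful person would: the job done as asked, in the order asked, and still so for the second after the job is handed in, with the robot touching nothing.
It also fails if it takes over 67 s, if anything falls off the work surface, if the arm or the gripper's body presses on something with over 40 N, if the wrist force passes 120 N, or if a joint passes its speed limit or range.

## Robot

A 7-joint arm with a two-finger parallel gripper is mounted at the origin on the work surface. World frame = base frame: x ahead of the robot, y to its left, z up, the work surface at z = 0. Lengths are in m, angles in rad, forces in N, time in s.
With the tool pointing down it reaches from about 0.425 to 0.95 m from the base axis. Payload 16.7 kg.
Tool frame: the origin (TCP) lies at the very end of the fingers, on their centre line; the grasp point (between the pads) lies 19 mm behind it (r.grip_point_offset is the z of the grasp point in the tool frame, in m); z points along the fingers, y is the direction in which the jaws open and shut (so a half turn about z gives the same grasp; the last joint's range is limited). The gripper opens to 94 mm and grips with 3 to 60 N. Pads are 16 mm wide; open, the fingers measure 119 mm over their backs; the gripper's body (75 mm by 177 mm) begins 78 mm behind the grasp point.
Start: joints at [0.956, 0.426, 0.074, 1.606, -0.034, 1.111, -0.067], TCP at [0.303, -0.603, 0.205] pointing down, gripper open.
Joint ranges: [-2.85, 2.85], [-0.5, 2.14], [-1.23, 1.37], [0.21, 2.46], [-1.02, 4.16], [0.16, 2.05], [-2.73, 2.73]. Speed limits (rad/s): [1.89, 1.89, 2.39, 2.39, 3.01, 3.01, 3.01].

## Interface

Orientations are given as a rotation vector (axis times angle).
In Python, from bench import r gives the robot as it stands.
- The arm moves only by the tool move_arm, never from a script. Its argument "steps" is a list of rows, each a list of 6 numbers: the shift along the tool's x, y, z in mm, then the turn, a rotation vector about the tool's x, y, z in rad. In form: [[tx, ty, tz, ax, ay, az], ...]. A call has 1 to 10 rows; each row is the pose to reach, as a shift and turn from the pose commanded when the call began, along the tool's axes at that moment; what a row does not reach only later rows make up. A row lasts 1/10 s, in which the tool goes at most 50 mm and 8.59 degrees, less where a joint would pass 70% of its speed; a pose out of reach is approached as far as the arm can. A call with a gripper value outside its range is refused whole. "grip" is the finger opening in mm, from 0 to 94, set as the call begins (left out, the last holds). The fingers move at their own pace and stop on an object; "force" is the grip in N (left out, the last holds). Time passes only in rows, so rows that repeat a pose let the fingers close. It gives the time, the measured TCP pose, the force and the opening at its end, in the units of the state.
- r.observe(): the state, without advancing time (a new reading comes with each control period).
- r.get_image(name): name is "scene" or "side" or "wrist"; returns the picture (384x512x3 uint8, red, green, blue); there is no depth.
- r.camera_model(name): a dict with "fov_y" (degrees; the focal length in pixels is half the picture's height over the tangent of half this angle, whatever the lens; pixels are square), "cx", "cy" (the principal point, pixels), "R" (3x3) and "t" (3): a world point X has camera coordinates R X + t. Camera axes: x right, y down, z forward; pixel columns grow to the right and rows downward; lengths in m; the calibration is good to about 2 mm. A picture is of the moment at which its call begins: read the wrist's pose just before it. camera_model takes no time and is no camera call; for the wrist camera it gives the pose at the moment of the call.
- r.sign_off(): hands the job in, once; it reports no verdict.
The state is a dict: "time": time; "joint_positions": joint angles; "dq": joint speeds; "joint_efforts": joint torques, N m; "tool_pos": TCP position; "tool_rot": TCP orientation; "contact_force": force on the tool from outside, world axes, zero at the start; "moment": the same for the moment, N m; "width": finger opening in m.
Only numpy, scipy, OpenCV 4.12 (cv2) and the standard library are available. Lean on these libraries where they do the work, as an engineer would, in place of code of your own. Each camera call takes 0.05 s, during which the arm holds its last target. There are 200 camera calls.

## Working session

There is one attempt and no reset: what is moved stays moved. The work goes in short steps, Python scripts to look and compute and a tool call to move; the robot and the scene stay as the last step left them, time stands still between calls to the robot, and variables do not carry over. Pictures are saved under pics/ and viewed, about 8 in all and at most 12, crops included, and the job is handed in when it is done.

Besides the shell and the picture viewer there is one more tool, called after "Request:" as name(argument=value, ...) on one line, values as JSON. move_arm: Moves the arm, as the interface text tells. Its arguments: {"type":"object","properties":{"steps":{"type":"array","items":{"type":"array","items":{"type":"number"}}},"grip":{"type":"number"},"force":{"type":"number"}},"required":["steps"]}

```bash
mkdir -p pics; python3 - <<'E'
from bench import r
import cv2,numpy as np
o=r.observe();print({k:np.round(v,3).tolist() for k,v in o.items()}, r.grip_point_offset)
for n in("scene","side"):
    cv2.imwrite(f"pics/{n}0.png",r.get_image(n)[:,:,::-1]);m=r.camera_model(n);print(n,m["fov_y"],m["cx"],m["cy"],np.round(-np.array(m["R"]).T@m["t"],3),np.round(m["R"],3).tolist(),[k for k in m])
E
```

```text
{'time': 0.0, 'joint_positions': [0.955, 0.427, 0.074, 1.607, -0.034, 1.111, -0.067], 'dq': [0.002, -0.002, 0.0, -0.001, -0.0, 0.0, 0.0], 'joint_efforts': [-0.002, -93.584, 3.665, -45.42, -0.049, 0.02, 0.0], 'tool_pos': [0.303, -0.603, 0.205], 'tool_rot': [-3.056, -0.725, 0.001], 'contact_force': [-0.723, 0.283, 0.497], 'moment': [-0.015, -0.022, 0.001], 'width': 0.094} -0.0188
scene 51.147883378973305 265.05514293929923 191.2726689211998 [ 1.586 -0.45   0.835] [[0.403, 0.915, 0.023], [0.521, -0.209, -0.827], [-0.752, 0.345, -0.561]] ['fov_y', 'cx', 'cy', 'R', 't']
side 52.23135198956828 255.1574610602386 195.21328393880856 [0.285 0.764 0.789] [[-0.921, -0.389, 0.022], [-0.267, 0.589, -0.763], [0.284, -0.708, -0.646]] ['fov_y', 'cx', 'cy', 'R', 't']
```

View pics/scene0.png

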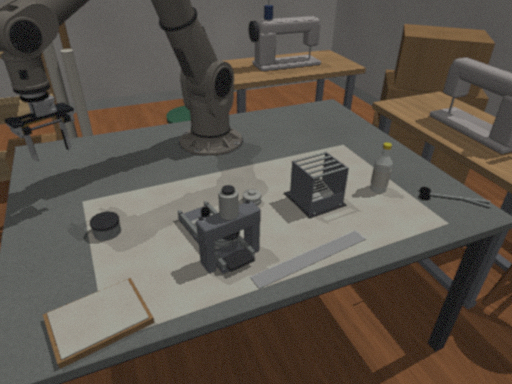

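View pics/side0.png

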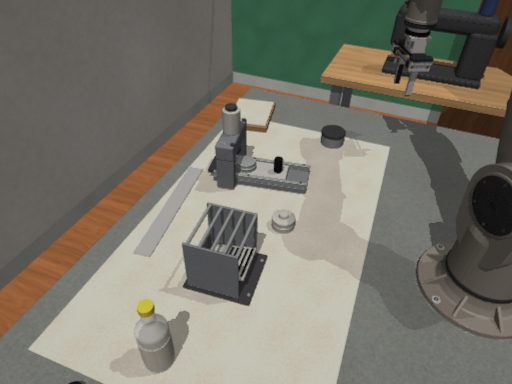

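Press is on the right (the robot's −y side) and the pedal is on the left. In the scene view the knob is at about (205,212), and in the side view at about (278,164). Next I'll zoom in.

```bash
python3 - <<'E'
import cv2,numpy as np
s=cv2.imread("pics/side0.png");c=cv2.imread("pics/scene0.png")
def crop(im,x,y,w,h,k):return cv2.resize(im[y:y+h,x:x+w],None,fx=k,fy=k,interpolation=cv2.INTER_CUBIC)
a=crop(s,180,95,160,110,5);cv2.imwrite("pics/c1.png",a)
b=crop(s,175,195,120,110,5);d=crop(c,170,150,190,125,4)
cv2.imwrite("pics/c2.png",b);cv2.imwrite("pics/c3.png",d)
E
```

```text
(no output)
```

View pics/c1.png

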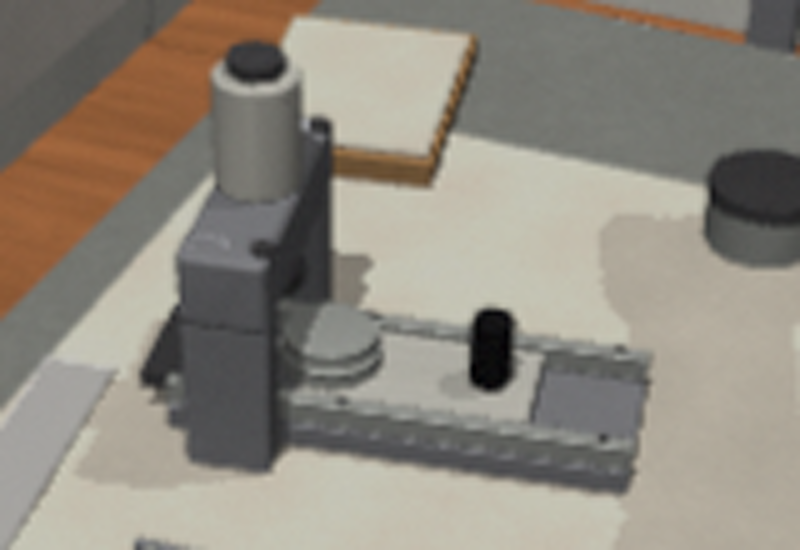

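View pics/c2.png

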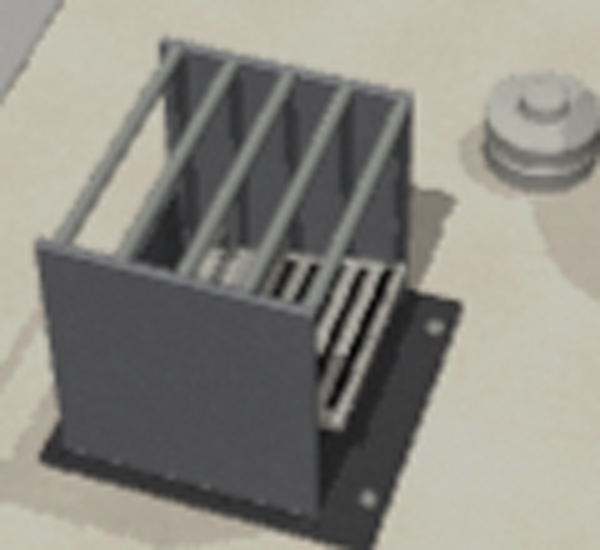

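View pics/c3.png

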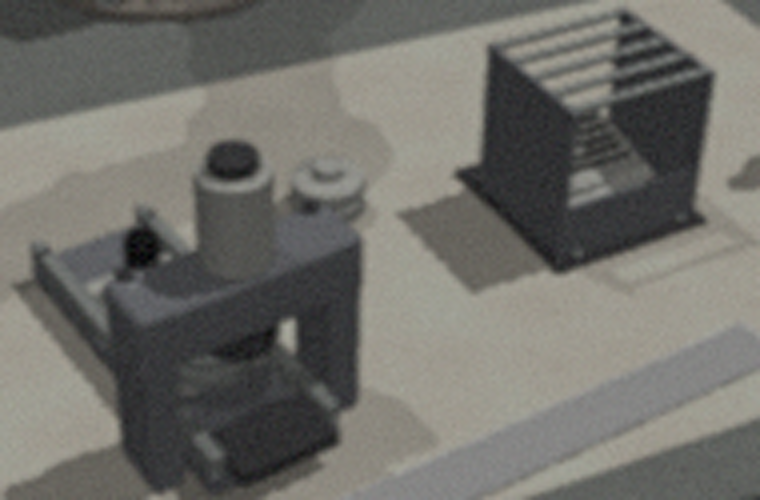

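```bash
cat > h.py <<'E'
import numpy as np
def ray(m,u,v):
    f=192/np.tan(np.radians(m["fov_y"]/2));R=np.array(m["R"]);C=-R.T@np.array(m["t"])
    return C,R.T@np.array([(u-m["cx"])/f,(v-m["cy"])/f,1.])
def plane(m,u,v,z):
    C,d=ray(m,u,v);return C+d*(z-C[2])/d[2]
def proj(m,X):
    f=192/np.tan(np.radians(m["fov_y"]/2));c=np.array(m["R"])@X+m["t"];return c[:2]/c[2]*f+[m["cx"],m["cy"]]
E
python3 - <<'E'
from bench import r
from h import *
m=r.camera_model("side");s=r.camera_model("scene")
def P(n,m,x0,y0,k,u,v,z):print(n,np.round(plane(m,x0+(u+.5)/k-.5,y0+(v+.5)/k-.5,z)*1000,1)[:2])
for n,u,v,z in[("knob",493,317,.084),("die",335,330,.060),("railL",637,435,.038),("railR",648,352,.038),("head",257,58,.247)]:P(n,m,180,95,5,u,v,z)
for n,u,v,z in[("roofLf",313,317,.154),("roofLr",40,245,.154),("roofRf",411,94,.154),("roofRr",163,42,.154),("treadR",403,264,.058),("treadL",342,418,.058),("baseRf",461,303,.008),("baseLf",375,550,.008),("baseLr",42,460,.008),("dieB",543,95,.046)]:P(n,m,175,195,5,u,v,z)
for n,u,v,z in[("knob_s",140,233,.084),("roofRr_s",571,113,.154),("roofLr_s",711,74,.154),("roofRf_s",491,48,.154),("roofLf_s",620,12,.154),("head_s",232,157,.247),("railLf",147,212,.038),("railRf",42,248,.038),("baseRf",460,173,.008),("baseRr",560,268,.008),("baseLr",702,218,.008),]:P(n,s,170,150,4,u,v,z)
E
```

```text
knob [ 599.6 -206. ]
die [ 697.8 -182.7]
railL [ 493.9 -186.6]
railR [ 513.4 -274.3]
head [ 744.4 -171.9]
roofLf [519.  271.9]
roofLr [644.8 283.2]
roofRf [534.6 127.7]
roofRr [659.6 143.1]
treadR [527.9 148. ]
treadL [516.6 247.1]
baseRf [506.2 118.6]
baseLf [487.3 274.7]
baseLr [654.3 293.1]
dieB [509.6 -10. ]
knob_s [ 594.5 -201.9]
roofRr_s [660.5 138.8]
roofLr_s [650.3 278. ]
roofRf_s [544.2 126.4]
roofLf_s [529.1 262.4]
head_s [ 752.  -176.1]
railLf [ 507.3 -172.6]
railRf [ 523.7 -266.4]
baseRf [514.5 119.7]
baseRr [673.6 135.7]
baseLr [657.6 287.6]
```

```bash
cat >> h.py <<'E'
from scipy.spatial.transform import Rotation as Ro
def tgt(p,yaw,pitch=0):
    # down tool with x heading yaw; pitch>0 tilts the fingers forward (towards heading)
    c,s=np.cos(np.radians(yaw)),np.sin(np.radians(yaw))
    R=np.array([[c,s,0],[s,-c,0],[0,0,-1]])
    return np.array(p,float),Ro.from_matrix(R)*Ro.from_rotvec([0,np.radians(pitch),0])
def row(o,p,R):
    R0=Ro.from_rotvec(o["tool_rot"]);t=R0.inv().apply(p-np.array(o["tool_pos"]))*1000
    return np.round(t,1).tolist()+np.round((R0.inv()*R).as_rotvec(),4).tolist()
E
python3 - <<'E'
from bench import r
from h import *
o=r.observe();print(row(o,*tgt([.55,-.21,.30],11.5)),row(o,*tgt([.45,-.40,.30],20)))
print(tgt([0,0,0],0,30)[1].as_matrix()[:,2])
E
```

```text
[397.1, -240.1, -94.9, -0.0011, 0.0002, 0.265] [222.4, -115.2, -95.0, -0.0011, 0.0001, 0.1167]
[ 0.5        0.        -0.8660254]
```

Request:
move_arm(steps=[[40,-20,-50,0,0,0.05],[80,-45,-95,0,0,0.1],[120,-70,-95,0,0,0.15],[160,-95,-95,0,0,0.2],[200,-120,-95,0,0,0.265],[240,-145,-95,0,0,0.265],[280,-170,-95,0,0,0.265],[320,-195,-95,0,0,0.265],[360,-220,-95,0,0,0.265],[397,-240,-95,0,0,0.265]])

```text
time: 1.1
tool_pos: [0.5506, -0.2081, 0.3005]
tool_rot: [-3.126, -0.315, 0.0]
contact_force: [0.2, 0.1, 0.2]
width: 0.0942
```

```bash
python3 - <<'E'
from bench import r
import cv2,numpy as np
o=r.observe();m=r.camera_model("wrist")
cv2.imwrite("pics/w1.png",r.get_image("wrist")[:,:,::-1])
print(o["time"],o["tool_pos"],o["tool_rot"],np.abs(o["dq"]).max(),m["fov_y"]);np.savez("w1.npz",**m)
E
```

```text
1.1 [ 0.55064153 -0.20814915  0.30050879] [-3.12562807e+00 -3.15278512e-01  3.84796684e-05] 0.8451838751340601 62.11030722659185
```

View pics/w1.png

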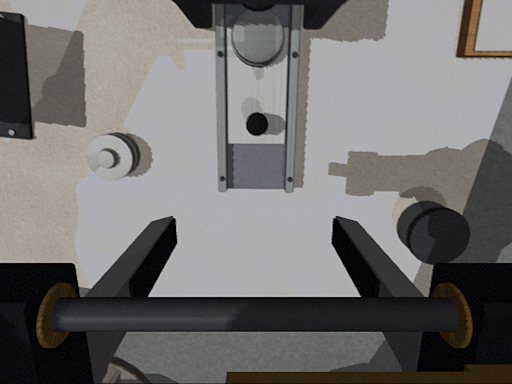

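```bash
python3 - <<'E'
from bench import r
from h import *
import cv2
for i in range(4): im=r.get_image("wrist")
o=r.observe();m=r.camera_model("wrist");im=r.get_image("wrist")
print(o["time"],o["tool_pos"],np.abs(o["dq"]).max())
cv2.imwrite("pics/w2.png",im[:,:,::-1]);np.savez("w2.npz",**m)
g=cv2.cvtColor(im,cv2.COLOR_RGB2GRAY)
mk=(g<45).astype(np.uint8);n,l,s,c=cv2.connectedComponentsWithStats(mk)
for i in range(1,n):
    x,y,w,h,a=s[i]
    if 200<a<900: print(s[i],c[i],[np.round(plane(m,*q,.084)[:2],4) for q in (c[i],(x+w/2-.5,y+h-.5-w/2))])
cr=im[0:215,190:330][:,:,::-1];cv2.imwrite("pics/w2c.png",cv2.resize(cr,None,fx=2.75,fy=2.75,interpolation=cv2.INTER_CUBIC))
E
```

```text
1.35 [ 0.54978641 -0.21054622  0.30011583] 0.021201644340530717
[456   0  56  57 425] [467.08941176  31.15294118] [array([ 0.7485, -0.4172]), array([ 0.7548, -0.4344])]
[245 112  22  23 382] [255.59947644 123.20942408] [array([ 0.6   , -0.2025]), array([ 0.5996, -0.2025])]
```

View pics/w2c.png

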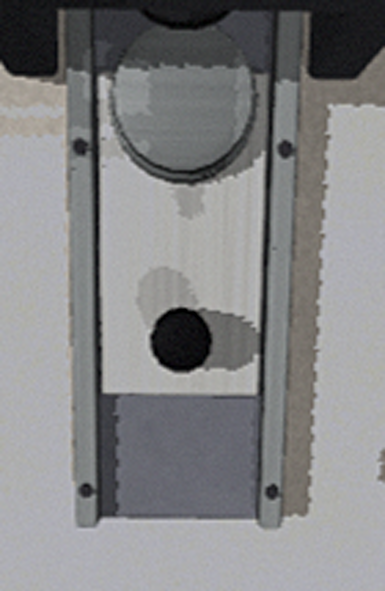

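```bash
python3 - <<'E'
from h import *
m=dict(np.load("w2.npz"))
q=lambda u,v,z:plane(m,190+(u+.5)/2.75-.5,(v+.5)/2.75-.5,z)[:2]
a,b,c,d=q(86,490,.038),q(272,491,.038),q(80,147,.038),q(286,148,.038)
f=(a+b)/2;k=(c+d)/2;ang=lambda v:np.degrees(np.arctan2(v[1],v[0]))
print(a,b,c,d,np.linalg.norm(a-b),np.linalg.norm(c-d),ang(k-f),ang(a-b)-90,ang(c-d)-90)
e=(q(86,526,.038)+q(270,526,.038))/2;die=q(183,100,.060)
print("end",e,"die",die,die-[.6,-.2025],ang(die-[.6,-.2025]))
y=ang(k-f);u=np.array([np.cos(np.radians(y)),np.sin(np.radians(y))])
print("slide",(np.array([.6,-.2025])-e)@u-.1+.065, "lat",np.cross(u,np.array([.6,-.2025])-e))
from bench import r
o=r.observe()
for z in(.12,.053):print(row(o,*tgt([.6,-.2025,z],y)))
E
```

```text
[ 0.5126362  -0.17041936] [ 0.53131863 -0.26474718] [ 0.6746346  -0.13901624] [ 0.69347514 -0.23369553] 0.09616013444319067 0.0965356633070262 10.9055171019637 11.202930414401578 11.25445934928635
end [ 0.50320877 -0.22088013] die [ 0.70006997 -0.18290403] [0.10006997 0.01959597] 11.079613214511678
slide 0.06352056754624644 lat -0.0002637342634885312
[51.4, 1.4, 180.2, 0.0001, 0.0007, 0.0093]
[51.4, 1.4, 247.2, 0.0001, 0.0007, 0.0093]<stdin>:10: DeprecationWarning: Arrays of 2-dimensional vectors are deprecated. Use arrays of 3-dimensional vectors instead. (deprecated in NumPy 2.0)
```

Knob (0.600, −0.2025), press yaw about 11.1°, slide about 64 mm. I'll descend over the knob.

Request:
move_arm(steps=[[30,1,40,0,0,0.008],[51,1.4,90,0,0,0.008],[51.4,1.4,135,0,0,0.008],[51.4,1.4,170,0,0,0.008],[51.4,1.4,195,0,0,0.008],[51.4,1.4,215,0,0,0.008],[51.4,1.4,230,0,0,0.008],[51.4,1.4,240,0,0,0.008],[51.4,1.4,246,0,0,0.008],[51.4,1.4,246,0,0,0.008]], grip=60)

```text
time: 2.4
tool_pos: [0.6005, -0.2017, 0.0543]
tool_rot: [-3.127, -0.302, 0.0]
contact_force: [-0.2, -0.1, 0.5]
width: 0.0601
```

Request:
move_arm(steps=[[0,0,0,0,0,0],[0,0,0,0,0,0],[0,0,0,0,0,0],[0,0,0,0,0,0],[0,0,0,0,0,0],[0,0,0,0,0,0]], grip=15, force=20)

```text
time: 3.0
tool_pos: [0.601, -0.2021, 0.0548]
tool_rot: [3.126, 0.302, 0.001]
contact_force: [0.7, -3.2, 2.4]
width: 0.0276
```

Request:
move_arm(steps=[[6,0,0,0,0,0],[14,0,0,0,0,0],[22,0,0,0,0,0],[30,0,0,0,0,0],[36,0,0,0,0,0],[40,0,0,0,0,0],[42,0,0,0,0,0],[44,0,0,0,0,0],[44,0,0,0,0,0]])

```text
time: 3.9
tool_pos: [0.6443, -0.1937, 0.0548]
tool_rot: [3.126, 0.302, 0.001]
contact_force: [0.6, -4.5, 4.2]
width: 0.0278
```

Request:
move_arm(steps=[[2,0,0,0,0,0],[4,0,0,0,0,0],[6,0,0,0,0,0],[6,0,0,0,0,0]])

```text
time: 4.3
tool_pos: [0.6475, -0.1931, 0.0546]
tool_rot: [3.127, 0.3, -0.007]
contact_force: [-14.7, -4.3, 14.7]
width: 0.0276
```

At the stop: the force rose to 15 N with the tray at about 110 mm. Release and lift.

Request:
move_arm(steps=[[4,0,0,0,0,0],[4,0,0,0,0,0],[4,0,0,0,0,0],[4,0,0,0,0,0]], grip=60)

```text
time: 4.7
tool_pos: [0.6537, -0.1908, 0.0543]
tool_rot: [-3.127, -0.303, 0.0]
contact_force: [0.3, -0.0, -0.6]
width: 0.0562
```

Request:
move_arm(steps=[[0,0,-10,0,0,0],[0,0,-35,0,0,0],[-15,0,-75,0,0,0],[-40,0,-120,0,0,0],[-65,0,-165,0,0,0],[-90,0,-205,0,0,0],[-110,0,-235,0,0,0],[-110,0,-245,0,0,0],[-110,0,-245,0,0,0],[-110,0,-245,0,0,0]])

```text
time: 5.7
tool_pos: [0.546, -0.2116, 0.2984]
tool_rot: [-3.126, -0.303, 0.001]
contact_force: [0.6, -0.2, -0.6]
width: 0.06
```

```bash
python3 - <<'E'
from bench import r
from h import *
import cv2
o=r.observe();m=r.camera_model("wrist");im=r.get_image("wrist")
print(o["time"],o["tool_pos"],o["tool_rot"],np.abs(o["dq"]).max())
cv2.imwrite("pics/w3.png",im[:,:,::-1])
g=cv2.cvtColor(im,cv2.COLOR_RGB2GRAY)
n,l,s,c=cv2.connectedComponentsWithStats((g<45).astype(np.uint8))
for i in range(1,n):
    if 200<s[i][4]<2000: print(s[i],c[i],plane(m,*c[i],.084)[:2])
# pedal view pose: heading 6.3, behind edge
print(row(o,*tgt([.45,.19,.30],6.3)), row(o,*tgt([.40,.18,.30],6.3,25)))
E
```

```text
5.7 [ 0.54600394 -0.21162552  0.29842227] [-3.12622133e+00 -3.03379304e-01  1.38064537e-03] 0.021038528094667486
[174   0  36  25 627] [195.31100478  10.23125997] [ 0.70462509 -0.11402081]
[232   1  46  23 237] [253.60759494  15.62869198] [ 0.71175603 -0.17877741]
[302   0  36  25 642] [315.45327103  10.07165109] [ 0.73047495 -0.24526326]
[456   0  56  52 242] [468.09090909  30.02066116] [ 0.74383802 -0.4192577 ]
[245  69  22  25 423] [255.27895981  80.72576832] [ 0.64426845 -0.19398461]
[-17.0, -412.6, -1.2, -0.0007, 0.0008, 0.0835] [-68.0, -412.4, -1.2, -0.0189, 0.4369, 0.082]
```

Knob at about (0.644, −0.194), which agrees with the fully-in position. Next I'll move to the pedal at height, with the jaws closed.

Request:
move_arm(steps=[[-2,-40,0,0,0,0],[-4,-80,0,0,0,0.01],[-6,-125,0,0,0,0.02],[-8,-170,0,0,0,0.03],[-10,-215,0,0,0,0.04],[-12,-260,0,0,0,0.05],[-14,-305,0,0,0,0.06],[-15,-350,0,0,0,0.07],[-16,-390,0,0,0,0.08],[-17,-412,0,0,0,0.083]], grip=0)

```text
time: 6.75
tool_pos: [0.4486, 0.1925, 0.2981]
tool_rot: [-3.136, -0.178, 0.004]
contact_force: [-0.3, -1.5, -0.2]
width: 0.0004
```

Request:
move_arm(steps=[[0,0,0,0,0,0],[0,0,0,0,0,0],[0,0,0,0,0,0]])

```text
time: 7.05
tool_pos: [0.4504, 0.188, 0.2986]
tool_rot: [3.137, 0.171, -0.002]
contact_force: [0.3, -0.1, 0.8]
width: 0.0005
```

```bash
python3 - <<'E'
from bench import r
from h import *
import cv2
o=r.observe();m=r.camera_model("wrist");im=r.get_image("wrist")
print(o["time"],o["tool_pos"],o["tool_rot"],np.abs(o["dq"]).max(),o["joint_positions"])
cv2.imwrite("pics/w4.png",im[:,:,::-1]);np.savez("w4.npz",**m)
cv2.imwrite("pics/w4c.png",cv2.resize(im[0:230,110:400][:,:,::-1],None,fx=2.5,fy=2.5,interpolation=cv2.INTER_CUBIC))
E
```

```text
7.05 [0.45035104 0.18796128 0.29863848] [ 3.13656875e+00  1.70801006e-01 -2.36816938e-03] 0.008239980406510564 [-0.08634628  0.06663486 -0.45893502  1.86751332  0.03105847  1.21598734
 -2.01723115]
```

View pics/w4c.png

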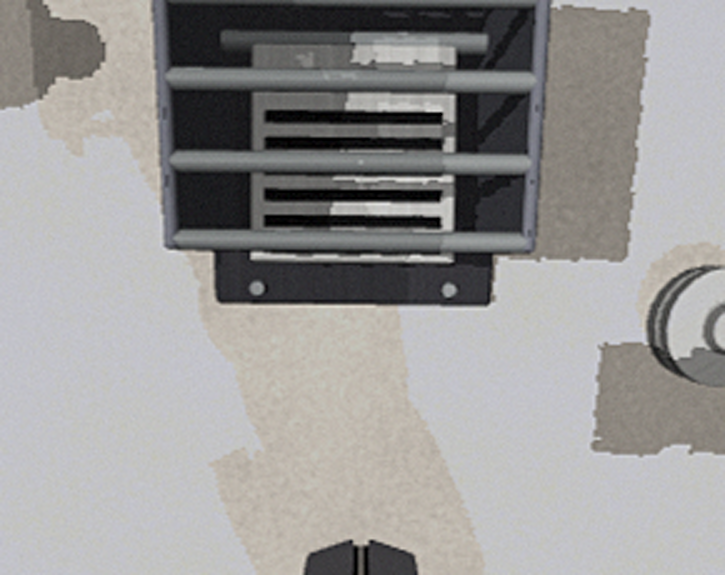

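```bash
python3 - <<'E'
from h import *
m=dict(np.load("w4.npz"))
q=lambda u,v,z:plane(m,110+(u+.5)/2.5-.5,(v+.5)/2.5-.5,z)[:2]
def pr(n,a,b,z):
    A,B=q(*a,z),q(*b,z);d=A-B;print(n,A,B,np.linalg.norm(d),"mid",(A+B)/2,"yaw",np.degrees(np.arctan2(d[1],d[0]))-90)
pr("tread",(251,260),(453,261),.058)
pr("roof",(165,248),(536,250),.154)
pr("rod1",(175,240),(530,240),.150)
pr("rod2",(175,160),(530,160),.150)
pr("base",(217,302),(490,303),.008)
E
```

```text
tread [0.51736282 0.25131499] [0.52805319 0.14891384] 0.10295766238903178 mid [0.52270801 0.20011442] yaw 5.959919567061974
roof [0.52003439 0.27249637] [0.53506703 0.12793158] 0.1453442712406317 mid [0.52755071 0.20021397] yaw 5.936593675518921
rod1 [0.52345208 0.26964842] [0.53869891 0.13007867] 0.14040008093191697 mid [0.53107549 0.19986354] yaw 6.234365100004226
rod2 [0.55314766 0.27110237] [0.56802488 0.13491808] 0.13699449116508977 mid [0.56058627 0.20301023] yaw 6.234455220456297
base [0.49086619 0.27570336] [0.50743744 0.11879026] 0.15778569284467334 mid [0.49915182 0.19724681] yaw 6.0285373548638574
```

```bash
python3 - <<'E'
from bench import r
from h import *
o=r.observe();m=r.camera_model("wrist");C=-np.array(m["R"]).T@m["t"]
print("cam in tool",Ro.from_rotvec(o["tool_rot"]).inv().apply(C-o["tool_pos"]))
y=np.radians(6.1);u=np.array([np.cos(y),np.sin(y),0]);O=np.array([.5645,.2046,0])
for x,z,t in[(-110,.13,20),(-110,.13,35),(-110,.075,35),(-27,.075,35)]:
    print(x,z,t,row(o,*tgt(O+u*x/1000+[0,0,z],6.1,t)))
E
```

```text
cam in tool [ 7.50157225e-02  1.16947131e-04 -1.79386396e-01]
-110 0.13 20 [5.4, -4.5, 168.9, -0.0001, 0.3501, 0.0018]
-110 0.13 35 [5.4, -4.5, 168.9, -0.0004, 0.6119, 0.0018]
-110 0.075 35 [5.5, -4.6, 223.9, -0.0004, 0.6119, 0.0018]
-27 0.075 35 [88.5, -4.4, 223.8, -0.0004, 0.6119, 0.0018]
```

Request:
move_arm(steps=[[0,0,15,0,0.06,0],[1,-1,35,0,0.16,0],[2,-2,60,0,0.28,0],[3,-3,85,0,0.4,0],[4,-4,110,0,0.5,0],[5,-4.5,135,0,0.58,0],[5,-4.5,155,0,0.612,0],[5,-4.5,168,0,0.612,0],[5,-4.5,168,0,0.612,0]])

```text
time: 8.0
tool_pos: [0.4495, 0.1785, 0.1823]
tool_rot: [-2.967, -0.164, -0.883]
contact_force: [1.1, 0.5, 0.1]
width: 0.0004
```

```bash
python3 - <<'E'
from bench import r
from h import *
o=r.observe();print(np.round(o["joint_positions"],2),o["contact_force"])
y=np.radians(6.1);u=np.array([np.cos(y),np.sin(y),0]);O=np.array([.5645,.2046,0])
for x,z,t in[(-110,.13,35),(-90,.08,35),(-27,.08,35),(-27,.066,35),(-27,.036,35)]:
    print(x,z,t,row(o,*tgt(O+u*x/1000+[0,0,z],6.1,t)))
E
```

```text
[ 0.42 -0.11 -1.07  2.42  0.63  0.33 -2.69] [1.10580569 0.48935913 0.13200934]
-110 0.13 35 [-22.7, -13.2, 47.8, -0.0124, 0.032, 0.0001]
-90 0.08 35 [-33.3, -12.5, 100.6, -0.0124, 0.032, 0.0001]
-27 0.08 35 [19.4, -12.1, 135.1, -0.0124, 0.032, 0.0001]
-27 0.066 35 [11.8, -11.9, 146.8, -0.0124, 0.032, 0.0001]
-27 0.036 35 [-4.6, -11.6, 171.9, -0.0124, 0.032, 0.0001]
```

The arm ran into its joint limits (j4 and j7). I'll go back upright and take a half turn about the tool axis, which relieves j7.

Request:
move_arm(steps=[[20,0,-15,0,-0.1,0],[40,-3,-35,0,-0.22,0],[60,-5,-55,0,-0.34,0],[75,-7,-75,0,-0.46,0],[80,-10,-85,0,-0.54,0],[85,-10,-90,0,-0.58,0],[85,-10,-90,0,-0.58,0],[85,-10,-90,0,-0.58,0]])

```text
time: 8.8
tool_pos: [0.4702, 0.1899, 0.3036]
tool_rot: [-3.126, -0.178, 0.004]
contact_force: [-1.2, 1.1, 0.5]
width: 0.0005
```

Request:
move_arm(steps=[[0,0,0,0,0,-0.14],[0,0,0,0,0,-0.28],[0,0,0,0,0,-0.42],[0,0,0,0,0,-0.56],[0,0,0,0,0,-0.7],[0,0,0,0,0,-0.84],[0,0,0,0,0,-0.98],[0,0,0,0,0,-1.12],[0,0,0,0,0,-1.26],[0,0,0,0,0,-1.4]])

```text
time: 9.8
tool_pos: [0.4694, 0.1899, 0.3039]
tool_rot: [-2.272, -2.159, -0.007]
contact_force: [-0.1, 0.7, 0.2]
width: 0.0006
```

Request:
move_arm(steps=[[0,0,0,0,0,-0.14],[0,0,0,0,0,-0.28],[0,0,0,0,0,-0.42],[0,0,0,0,0,-0.56],[0,0,0,0,0,-0.7],[0,0,0,0,0,-0.84],[0,0,0,0,0,-0.98],[0,0,0,0,0,-1.12],[0,0,0,0,0,-1.26],[0,0,0,0,0,-1.4]])

```text
time: 10.8
tool_pos: [0.4694, 0.1899, 0.3038]
tool_rot: [-0.347, -3.12, -0.012]
contact_force: [-0.2, 0.3, 0.2]
width: 0.0004
```

```bash
python3 - <<'E'
from bench import r
from h import *
o=r.observe();print(o["time"],o["tool_pos"],o["tool_rot"],np.round(o["joint_positions"],2),o["contact_force"])
y=np.radians(6.1);u=np.array([np.cos(y),np.sin(y),0]);O=np.array([.5645,.2046,0])
for x,z,t in[(-80,.2,0),(-60,.15,15),(-50,.1,30)]:
    print(x,z,t,row(o,*tgt(O+u*x/1000+[0,0,z],6.1+180,-t)))
E
```

```text
10.8 [0.46940351 0.18991267 0.30378934] [-0.34666623 -3.11958942 -0.01245676] [ 0.51  0.2  -1.14  1.8   0.19  1.26  0.67] [-0.16114499  0.25321746  0.18713515]
-80 0.2 0 [-14.2, 8.7, 103.8, 0.0081, -0.0024, -0.3278]
-60 0.15 15 [-33.3, 14.7, 153.8, -0.0348, -0.2618, -0.327]
-50 0.1 30 [-43.0, 17.6, 203.8, -0.0779, -0.5212, -0.3224]
```

Request:
move_arm(steps=[[-4,2,25,0,-0.03,-0.08],[-10,5,55,-0.01,-0.08,-0.16],[-17,8,85,-0.015,-0.15,-0.24],[-25,11,115,-0.03,-0.22,-0.32],[-33,14,145,-0.045,-0.3,-0.325],[-38,16,170,-0.06,-0.4,-0.325],[-42,17,190,-0.07,-0.48,-0.325],[-43,17.5,204,-0.078,-0.521,-0.322],[-43,17.5,204,-0.078,-0.521,-0.322],[-43,17.5,204,-0.078,-0.521,-0.322]])

```text
time: 11.8
tool_pos: [0.5129, 0.1992, 0.099]
tool_rot: [-0.135, 2.618, 0.037]
contact_force: [0.1, 0.1, -0.4]
width: 0.0001
```

```bash
python3 - <<'E'
from bench import r
from h import *
o=r.observe();print(o["time"],o["tool_pos"],np.round(o["joint_positions"],2),o["contact_force"])
y=np.radians(6.1);u=np.array([np.cos(y),np.sin(y),0]);O=np.array([.5645,.2046,0])
print("press-frame",(o["tool_pos"]-O)@u, (o["tool_pos"]-O)@[-u[1],u[0],0])
for x,z,t in[(-50,.1,30),(-28,.08,30),(-28,.066,33)]:
    print(x,z,t,row(o,*tgt(O+u*x/1000+[0,0,z],6.1+180,-t)))
E
```

```text
11.8 [0.51292239 0.19924337 0.09903924] [ 0.08  0.27 -0.82  2.34  1.3   0.49 -0.15] [ 0.14349079  0.06522436 -0.36239061]
press-frame -0.05185478996675165 0.00015454919982868954
-50 0.1 30 [-2.1, -0.1, 0.1, -0.001, -0.0032, -0.0033]
-28 0.08 30 [-11.2, -0.1, 28.4, -0.001, -0.0032, -0.0033]
-28 0.066 33 [-4.3, -0.1, 40.5, -0.0011, -0.0555, -0.0033]
```

Reached, with j3 and j7 comfortable. Now in over the tread.

Request:
move_arm(steps=[[-3,0,5,0,-0.01,-0.003],[-6,0,13,0,-0.025,-0.003],[-9,0,21,0,-0.04,-0.003],[-9,0,27,0,-0.055,-0.003],[-8,0,31,0,-0.055,-0.003],[-6.5,0,35.5,0,-0.055,-0.003],[-4.3,0,40,0,-0.055,-0.003],[-4.3,0,40,0,-0.055,-0.003]])

```text
time: 12.6
tool_pos: [0.5388, 0.202, 0.0673]
tool_rot: [-0.131, 2.563, 0.04]
contact_force: [-0.0, -0.3, 0.2]
width: 0.0003
```

```bash
python3 - <<'E'
from bench import r
from h import *
import cv2
o=r.observe();print(o["time"],o["tool_pos"],np.round(o["joint_positions"],2),o["contact_force"])
y=np.radians(6.1);u=np.array([np.cos(y),np.sin(y),0]);O=np.array([.5645,.2046,0])
print("pf",(o["tool_pos"]-O)@u, (o["tool_pos"]-O)@[-u[1],u[0],0])
for x,z,t in[(-28,.06,33),(-29,.05,33),(-29,.038,33),(-29,.034,33)]:
    print(x,z,t,row(o,*tgt(O+u*x/1000+[0,0,z],6.1+180,-t)))
a=r.get_image("side")[185:315,165:305];cv2.imwrite("pics/s1.png",cv2.resize(a[:,:,::-1],None,fx=4,fy=4,interpolation=cv2.INTER_CUBIC))
E
```

```text
12.6 [0.5388098 0.2019868 0.067313 ] [ 0.03  0.38 -0.77  2.35  1.64  0.54 -0.46] [-0.0088553  -0.34492309  0.22875635]
pf -0.025822433685697754 0.00013154167406749778
-28 0.06 33 [5.8, -0.1, 4.9, -0.0018, 0.0002, -0.0036]
-29 0.05 33 [12.1, -0.2, 12.8, -0.0018, 0.0002, -0.0036]
-29 0.038 33 [18.6, -0.2, 22.8, -0.0018, 0.0002, -0.0036]
-29 0.034 33 [20.8, -0.2, 26.2, -0.0018, 0.0002, -0.0036]
```

View pics/s1.png

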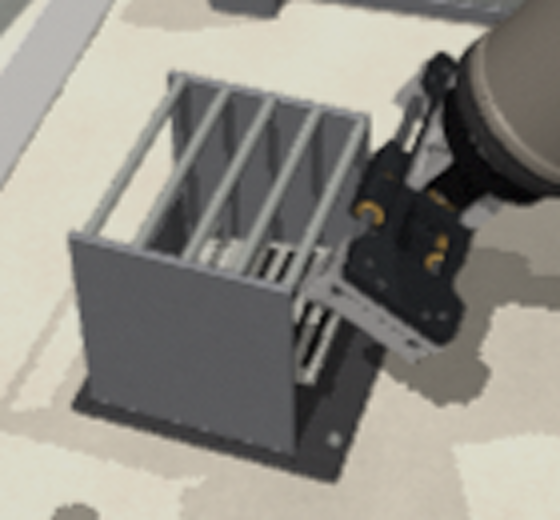

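The gripper is tilted in front of the roof, with the fingertips above the tread and no contact. Pressing down in stages.

Request:
move_arm(steps=[[3,0,2.5,0,0,0],[6,0,5,0,0,0],[8,0,8,0,0,0],[10,0,10.5,0,0,0],[12,0,13,0,0,0],[12,0,13,0,0,0]])

```text
time: 13.25
tool_pos: [0.5359, 0.202, 0.0499]
tool_rot: [-0.132, 2.562, 0.04]
contact_force: [-2.8, -0.9, 5.9]
width: 0.0004
```

Request:
move_arm(steps=[[1.6,0,2.5,0,0,0],[3.2,0,5,0,0,0],[5,0,7.5,0,0,0],[6.5,0,10,0,0,0],[6.5,0,10,0,0,0]])

```text
time: 13.75
tool_pos: [0.5356, 0.2021, 0.0381]
tool_rot: [-0.132, 2.562, 0.04]
contact_force: [-6.4, -1.8, 10.9]
width: 0.0007
```

Request:
move_arm(steps=[[0.5,0,0.8,0,0,0],[1.1,0,1.7,0,0,0],[1.6,0,2.5,0,0,0],[1.6,0,2.5,0,0,0]])

```text
time: 14.15
tool_pos: [0.5359, 0.2023, 0.0365]
tool_rot: [-0.133, 2.559, 0.039]
contact_force: [-25.2, -7.7, 44.7]
width: 0.0
```

Request:
move_arm(steps=[[0.5,0,0.8,0,0,0],[1.1,0,1.7,0,0,0],[1.6,0,2.5,0,0,0],[1.6,0,2.5,0,0,0]])

```text
time: 14.55
tool_pos: [0.5361, 0.2024, 0.0349]
tool_rot: [-0.134, 2.556, 0.038]
contact_force: [-48.5, -17.0, 87.2]
width: 0.0003
```

On the stop, with the force rising steeply. I'll ease off to a moderate force and hold.

Request:
move_arm(steps=[[-1.6,0,-2.5,0,0,0],[-2,0,-3.2,0,0,0],[-2,0,-3.2,0,0,0]])

```text
time: 14.85
tool_pos: [0.5368, 0.2025, 0.0375]
tool_rot: [-0.132, 2.559, 0.04]
contact_force: [-7.6, -2.4, 22.7]
width: -0.0
```

```bash
python3 - <<'E'
from bench import r
import cv2
a=r.get_image("side")[185:315,165:305];cv2.imwrite("pics/s2.png",cv2.resize(a[:,:,::-1],None,fx=4,fy=4,interpolation=cv2.INTER_CUBIC))
E
```

```text
(no output)
```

View pics/s2.png

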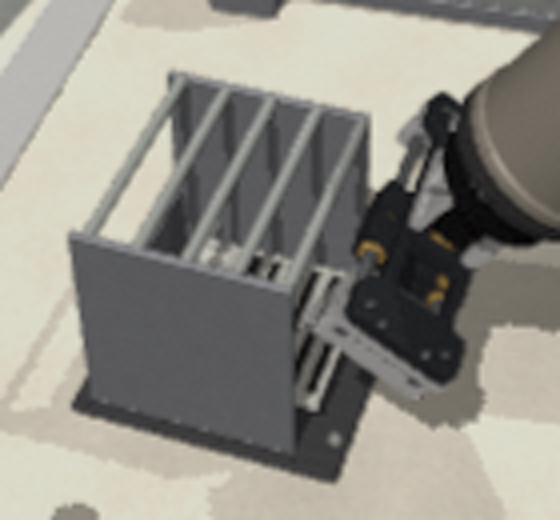

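The tread is down at its stop and the gripper is clear of the cheeks. I'll hold a moment longer, then lift and back out.

Request:
move_arm(steps=[[0,0,0,0,0,0],[0,0,0,0,0,0],[-2,0,-3,0,0,0],[-6,0,-9,0,0,0],[-11,0,-17,0,0,0],[-15,0,-24,0,0,0],[-18,0,-28,0,0,0],[-14,0,-32,0,0,0],[-6,0,-38,0,0,0],[-2,0,-42,0,0,0]])

```text
time: 15.9
tool_pos: [0.5135, 0.1994, 0.072]
tool_rot: [-0.132, 2.563, 0.039]
contact_force: [-0.2, 0.1, -0.6]
width: 0.0004
```

```bash
python3 - <<'E'
from bench import r
from h import *
import cv2
o=r.observe();print(o["time"],o["tool_pos"],np.round(o["joint_positions"],2),o["contact_force"])
y=np.radians(6.1);u=np.array([np.cos(y),np.sin(y),0]);O=np.array([.5645,.2046,0])
print("pf",(o["tool_pos"]-O)@u, (o["tool_pos"]-O)@[-u[1],u[0],0])
for x,z,t in[(-60,.12,20),(-80,.25,0)]:
    print(x,z,t,row(o,*tgt(O+u*x/1000+[0,0,z],6.1+180,-t)))
for p in([.50,.0,.25],[.57,-.2,.25]):print(p,row(o,*tgt(p,11.1+180)))
E
```

```text
15.9 [0.5134519  0.199422   0.07195389] [ 0.03  0.34 -0.8   2.39  1.62  0.54 -0.49] [-0.1927915   0.11185229 -0.62378195]
pf -0.05130929696186615 0.0002758948492364334
-60 0.12 20 [-18.9, -0.3, -45.0, -0.0013, 0.227, -0.0031]
-80 0.25 0 [-72.9, -0.3, -164.9, -0.0007, 0.5761, -0.0034]
[0.5, 0.0, 0.25] [-68.6, -196.9, -167.8, -0.0259, 0.5757, -0.0882]
[0.57, -0.2, 0.25] [-109.7, -403.1, -141.1, -0.0259, 0.5757, -0.0882]
```

Request:
move_arm(steps=[[-5,0,-15,0,0.06,0],[-15,0,-40,0,0.18,0],[-25,0,-65,0,0.3,0],[-40,0,-95,0,0.42,0],[-55,0,-130,0,0.52,0],[-70,0,-160,0,0.576,0],[-72,-20,-175,-0.005,0.576,-0.01],[-72,-60,-180,-0.01,0.576,-0.03],[-72,-105,-180,-0.015,0.576,-0.05],[-72,-150,-180,-0.02,0.576,-0.07]])

```text
time: 16.9
tool_pos: [0.4923, 0.0449, 0.2627]
tool_rot: [-0.275, 3.129, -0.001]
contact_force: [0.0, 0.8, -0.6]
width: 0.0003
```

```bash
python3 - <<'E'
from bench import r
from h import *
o=r.observe();print(o["time"],o["tool_pos"],np.round(o["joint_positions"],2))
print(row(o,*tgt([.56,-.21,.28],11.1+180)))
E
```

```text
16.9 [0.49228638 0.044895   0.26273068] [ 0.66  0.17 -0.97  1.89  0.16  1.16  1.38]
[-22.2, -262.8, -17.1, -0.0008, 0.0008, -0.0184]
```

Request:
move_arm(steps=[[-3,-35,-5,0,0,-0.01],[-6,-75,-10,0,0,-0.018],[-9,-115,-17,0,0,-0.018],[-12,-155,-17,0,0,-0.018],[-16,-195,-17,0,0,-0.018],[-20,-230,-17,0,0,-0.018],[-22,-255,-17,0,0,-0.018],[-22,-263,-17,0,0,-0.018],[-22,-263,-17,0,0,-0.018]], grip=60)

```text
time: 17.8
tool_pos: [0.5597, -0.2087, 0.2791]
tool_rot: [-0.301, 3.127, 0.001]
contact_force: [0.4, 1.3, -0.2]
width: 0.0598
```

```bash
python3 - <<'E'
from bench import r
from h import *
import cv2
r.get_image("wrist");o=r.observe();m=r.camera_model("wrist");im=r.get_image("wrist")
print(o["time"],o["tool_pos"],np.round(o["joint_positions"],2),np.abs(o["dq"]).max())
cv2.imwrite("pics/w5.png",im[:,:,::-1])
g=cv2.cvtColor(im,cv2.COLOR_RGB2GRAY)
n,l,s,c=cv2.connectedComponentsWithStats((g<45).astype(np.uint8))
for i in range(1,n):
    if 150<s[i][4]<3000: print(s[i],c[i],plane(m,*c[i],.084)[:2])
print("expect px",proj(m,np.array([.6445,-.194,.084])))
print(row(o,*tgt([.6445,-.194,.053],11.1+180)))
E
```

```text
17.85 [ 0.55972565 -0.2074744   0.2794121 ] [ 0.89  0.34 -0.81  1.66  0.26  1.25  1.79] 0.01554658417710468
[242 212  20  30 513] [251.71929825 226.56530214] [ 0.63597879 -0.19530616]
[  0 239  73   5 271] [ 35.56826568 240.48708487] [ 0.70735047 -0.4616832 ]
expect px [251.45073264 232.92598758]
[-85.7, -3.2, 226.5, 0.0006, 0.0006, -0.0005]
```

View pics/w5.png

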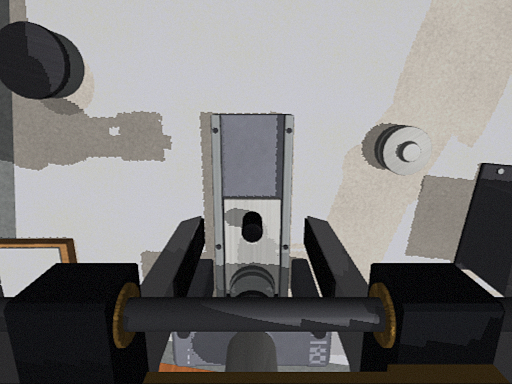

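The knob, top at about (252,231), is where expected and centred between the fingers. I'll descend and grip.

Request:
move_arm(steps=[[-35,-1,30,0,0,0],[-65,-2,70,0,0,0],[-85.7,-3,110,0,0,0],[-85.7,-3,145,0,0,0],[-85.7,-3,175,0,0,0],[-85.7,-3,197,0,0,0],[-85.7,-3,212,0,0,0],[-85.7,-3,221,0,0,0],[-85.7,-3,226,0,0,0],[-85.7,-3,226,0,0,0]])

```text
time: 18.9
tool_pos: [0.645, -0.195, 0.054]
tool_rot: [-0.302, 3.126, -0.0]
contact_force: [0.5, 0.2, 0.9]
width: 0.0601
```

Request:
move_arm(steps=[[0,0,0,0,0,0],[0,0,0,0,0,0],[0,0,0,0,0,0],[0,0,0,0,0,0],[0,0,0,0,0,0],[0,0,0,0,0,0]], grip=15, force=20)

```text
time: 19.5
tool_pos: [0.6447, -0.1936, 0.054]
tool_rot: [-0.303, 3.126, 0.002]
contact_force: [-3.4, 4.9, 4.9]
width: 0.0278
```

Draw out 110 mm (tool +x is now outward).

Request:
move_arm(steps=[[6,0,0,0,0,0],[18,0,0,0,0,0],[32,0,0,0,0,0],[46,0,0,0,0,0],[60,0,0,0,0,0],[74,0,0,0,0,0],[87,0,0,0,0,0],[97,0,0,0,0,0],[104,0,0,0,0,0],[104,0,0,0,0,0]])

```text
time: 20.5
tool_pos: [0.5421, -0.2135, 0.054]
tool_rot: [-0.303, 3.126, 0.002]
contact_force: [-5.8, 9.4, 6.4]
width: 0.0273
```

Request:
move_arm(steps=[[2,0,0,0,0,0],[4,0,0,0,0,0],[6,0,0,0,0,0],[8,0,0,0,0,0],[10,0,0,0,0,0],[10,0,0,0,0,0]])

```text
time: 21.1
tool_pos: [0.5357, -0.2148, 0.0542]
tool_rot: [-0.304, 3.12, 0.003]
contact_force: [14.1, 10.2, -9.9]
width: 0.0274
```

Total travel is about 111 mm with the force rising, so the tray is at the front stop. Release, lift, check.

Request:
move_arm(steps=[[0,0,0,0,0,0],[0,0,0,0,0,0],[0,0,0,0,0,0],[0,0,0,0,0,0]], grip=60)

```text
time: 21.5
tool_pos: [0.5328, -0.2172, 0.0536]
tool_rot: [-0.301, 3.126, -0.0]
contact_force: [0.1, -0.5, 0.4]
width: 0.0562
```

Request:
move_arm(steps=[[0,0,-8,0,0,0],[0,0,-30,0,0,0],[0,0,-65,0,0,0],[0,0,-105,0,0,0],[0,0,-145,0,0,0],[0,0,-180,0,0,0],[0,0,-205,0,0,0],[0,0,-220,0,0,0],[0,0,-220,0,0,0]])

```text
time: 22.4
tool_pos: [0.5334, -0.2172, 0.2755]
tool_rot: [-0.301, 3.124, -0.003]
contact_force: [0.8, 0.5, -0.1]
width: 0.0598
```

```bash
python3 - <<'E'
from bench import r
from h import *
import cv2
o=r.observe();print(o["time"],o["tool_pos"],o["contact_force"],o["width"])
m=r.camera_model("wrist");w=r.get_image("wrist")
a=r.get_image("side")[90:320,165:345]
ws=cv2.resize(w,None,fx=.8,fy=.8);a=cv2.resize(a,None,fx=2.1,fy=2.1)
h=max(ws.shape[0],a.shape[0]);im=np.zeros((h,ws.shape[1]+a.shape[1],3),np.uint8);im[:ws.shape[0],:ws.shape[1]]=ws;im[:a.shape[0],ws.shape[1]:]=a
cv2.imwrite("pics/f.png",im[:,:,::-1]);print(im.shape)
S=r.camera_model("side")
y=np.radians(11.1);e=np.array([.5032,-.2209]);k=e+np.array([np.cos(y),np.sin(y)])*.035
print("expected knob",k,"side px",(proj(S,np.array([*k,.084]))-[165,90])*2.1+[410,0])
g=cv2.cvtColor(w,cv2.COLOR_RGB2GRAY);n,l,s,c=cv2.connectedComponentsWithStats((g<45).astype(np.uint8))
for i in range(1,n):
    if 150<s[i][4]<3000: print(s[i],c[i],"exp",proj(m,np.array([*k,.084])))
E
```

```text
22.4 [ 0.53337928 -0.21718209  0.27546815] [ 0.82086409  0.53910864 -0.05682174] 0.05977055140695214
(483, 788, 3)
expected knob [ 0.53754524 -0.21416173] side px [688.83520647 149.96634288]
[217 134  78 115 217] [273.49769585 168.88479263] exp [256.11131957 170.40011648]
[245 153  22  27 473] [255.80549683 166.14376321] exp [256.11131957 170.40011648]
```

View pics/f.png

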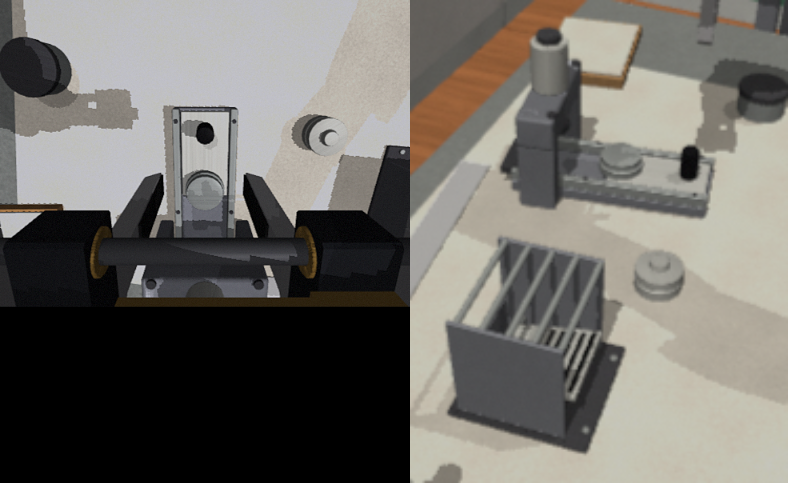

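The tray is flush at the front, with the knob where expected (side view 688,150). The pedal is back up and the bystanders haven't moved. Handing in.

```bash
python3 -c "
from bench import r
print(r.sign_off())"
```

```text
the job is handed in; nothing more can be done
None
```

The badge is pressed and the job handed in at about 22.5 s of the 67 s allowed; no verdict was reported.

- **Tray in:** I gripped the knob and pushed the tray in about 47 mm, until the force rose to 15 N at the inner stop. The picture afterwards put the slide at about 109 mm of 110, within measuring error.
- **Pedal:** I pressed it with the closed fingers tilted about 33°. It was on its stop for about 1 s, then I let it rise.
- **Tray out:** I drew the tray out about 111 mm, until the force rose again at the front stop, then let go and lifted clear.

**Final checks:** The last pictures show the knob within 1–2 mm of its expected front-stop position. The pedal is back up, and the round die and tin are where they stood. The bottle was outside those last views, but the arm did not go near it. The arm is touching nothing.

**What went less well:**
- While I was confirming the pedal stop, the wrist force briefly reached about 100 N, under the 120 N limit. I eased off to about 23 N at once. The picture taken after easing off shows the gripper clear of the cheeks and roof.
- The first attempt to tilt the tool ran up close to the joint limits. I went back upright and gave the tool a half turn before trying again.

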